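Unlatch the battery pack and pack the drill kit tray

ROBOT

A 6-joint arm with a two-finger parallel gripper is mounted at the origin on the work surface. World frame = base frame: x ahead of the robot, y to its left, z up, the work surface at z = 0. Lengths are in m, angles in rad, forces in N, time in s.
With the tool pointing down it reaches from about 0.2 to 0.875 m from the base axis. Payload 3.4 kg.
Tool frame: the origin (TCP) lies midway between the tips of the shut fingers; the grasp point (between the pads) lies 19 mm behind it; z points along the fingers, y is the direction in which the jaws open and shut (so a half turn about z gives the same grasp; the last joint's range is limited). The gripper opens to 94 mm and grips with 3 to 60 N. Pads are 16 mm wide; open, the fingers measure 119 mm over their backs; the gripper's body (75 mm by 177 mm) begins 78 mm behind the grasp point.
Start: joints at [1.158, 0.276, 1.505, -0, 1.361, -0.121], TCP at [0.165, 0.551, 0.205] pointing down, gripper open.
Joint ranges: [-2.89, 2.89], [-0.75, 2.08], [0.22, 2.7], [-1.18, 4.32], [0.11, 2.71], [-2.7, 2.7]. Speed limits (rad/s): [2.57, 2.57, 3.14, 3.14, 3.14, 3.14].

INTERFACE

Orientations are given as a unit quaternion [x, y, z, w].
In Python, from bench import manip, snapshot, camera_info, ticket, telemetry gives the robot as it stands. The module is installed in compiled form; this text tells all that it offers. Calls block until the motion is done:
- manip.goto(position, orientation): joint-space move of the TCP to a pose.
- manip.servo_line(position, velocity=0.15, attitude=None, force_limit=None): straight line of the TCP; attitude=None keeps the orientation; velocity is the mean speed in m/s. With force_limit (N) it stops when the force on the tool has changed by that much, and returns True; else False.
- manip.set_joints(angles): joint-space move.
- manip.command_gripper(opening): finger opening in m; the grip force is fixed at half the most; returns when the fingers have stopped.
- manip.sleep(seconds).
- manip.ik(position, orientation): joint angles nearest the present ones, or None.
- snapshot(name): name is "scene" or "top" or "wrist"; returns (picture, depth): 400x640x3 uint8, blue, green, red; 400x640 float32, m along the optical axis (not along the pixel's ray), 0 where there is no reading.
- camera_info(name): a dict with "camera_matrix" (3x3 intrinsics, pixels), "world_from_camera" (4x4, takes a point from camera to world coordinates); the wrist camera has in their place "T_tool_cam" (4x4, takes a point from camera to tool coordinates, whose origin is the TCP and whose axes are the flange's). Camera axes: x right, y down, z forward; pixel columns grow to the right and rows downward; lengths in m; the calibration is good to about 2 mm. A picture is of the moment at which its call begins: read the wrist's pose just before it. camera_info takes no time and is no camera call.
A pose or a line that the arm cannot do raises manip.IKError and nothing moves.
- ticket.close_job(): hands the job in, once; it reports no verdict.
Readings, each from a call of its own:
- telemetry.current_time_s(): time.
- telemetry.current_joints(): joint angles.
- telemetry.current_joint_vel(): joint speeds.
- telemetry.current_effort(): joint torques, N m.
- telemetry.current_position(): TCP position.
- telemetry.current_tool_rot(): TCP orientation.
- telemetry.current_force(): force on the tool from outside, world axes, zero at the start.
- telemetry.current_ft_torque(): the same for the moment, N m.
- telemetry.current_gripper_width(): finger opening in m.
Only numpy, scipy, OpenCV 4.12 (cv2) and the standard library are available. Lean on these libraries where they do the work, as an engineer would, in place of code of your own. Each camera call takes 0.05 s, during which the arm holds its last target.

TASK

Switch the charger off by pushing its toggle lever right over towards the battery, then squeeze the two spring buttons on the sides of the battery pack together to free its latch and lift it straight out of the charger. Seat the pack flat on the floor of the aluminium kit tray, its body in the wide pocket and its nose in the narrow channel, let it go, and only then nest the L-shaped bit block upright beside the nose so that it fills the rest of the channel and sits flat on the tray floor. Leave everything standing there released, and do not disturb the screwdriver, the solder spool or the jar.

Things in the scene. Friction and masses are not known exactly. Their poses are not given: they have to be found in the camera images.
- charger: White plastic charger fixed to the bench, 195 x 90 mm. Origin on its underside below the middle of the battery bay; +x points away from the switch end, z up. The pack stands in the bay on the 8 mm base plate, x axes alike. Bay side walls at y = +-30 to +-45 mm, x = -38 to 38 mm, rise to z = 41 mm; inward lips at their top reach to y = +-24 mm and hold the pack's latch teeth down.
- switch (a joint): Angle (rad) of the black toggle lever at the charger's -x end: 0 leans away from the battery (on), 1.0 leans fully towards it (off, the stop). Starts at 0 to 0.3, stays where left; 1.5 N at the ball moves it. Pivot (along y) at x = -87, y = 0, z = 22 mm of the charger; the ball centre is at x = -87 + 45 sin(angle - 0.5), z = 22 + 45 cos(angle - 0.5) mm.
- switch_tip (a point): Centre of the lever's ball, 26 mm in diameter, on a 10 mm rod (axes turn with the lever). The block under the lever is 70 x 50 mm and 25 mm high.
- pack_centre (a point): Centre, half-way up, of the main body of the loose black battery pack (0.3 to 0.55 kg): 70 (x) x 44 (y) x 85 mm (z), upright, underside 42.5 mm below this point. A nose 36 mm high from the underside sticks out of its +x end, x = 35 to 53, y = -18 to -2 mm. A grey ridged spring button is on each y side. Squeezed by both buttons (20 to 40 N) the pack is unlatched and can be carried.
- button_l (a joint): Travel (m) of the pack's +y side button: 0 out, 0.007 at the stop; 1.4 N to 7.7 N spring, returns when released. Button 24 mm long, 22 mm high, centred at x = 0, 17.5 mm above pack_centre, face at y = 29.5 mm (59 mm over both; 45 mm pressed). It carries a tooth 17.5 to 24.5 mm below pack_centre that reaches y = 28.5 mm and moves in with it; over 5 mm of travel frees it.
- button_r (a joint): The same for the button on the pack's -y side (mirror image). Both must be pressed at once to free the latch.
- tray: Aluminium kit tray fixed to the bench, 135 x 62 mm outside, 16 mm high, floor top at z = 4 mm. Origin on its underside below the middle of the wide pocket; +x points to the narrow channel, z up. Pocket inside: x = -38 to 38, y = -25 to 25 mm, for the pack's body (centred on the origin, nose to +x). The pack's buttons and teeth stay above the rim. Nothing fits the other way round.
- tray_channel (a point): Point on the tray's floor, 61 mm from the tray's origin along its x axis: where the middle of the bit block belongs, its axes along the tray's. The narrow channel inside spans x = 38 to 85, y = -21 to 21 mm of the tray, open to the pocket, and takes the pack's nose and the bit block.
- bitblock_centre (a point): Centre of the loose grey bit block (0.06 to 0.13 kg), L-shaped from above, upright, 44 mm high, with steel bits standing 10 mm out of its top. Outline 42 (x) x 36 mm (y), underside 22 mm below this point. The thick bar of the L is x = -3 to 21 mm over the full width; the arm is x = -21 to -3, y = 2 to 18 mm. It can be gripped across y at x = 5 mm, 13 mm above this point.
- screwdriver: Small screwdriver, 110 mm long, lying on the bench, handle black; bystander. Origin on its underside near mid-length.
- spool: Spool of solder, steel grey, 60 mm diameter, 40 mm high; bystander. Origin under its centre.
- jar: Glass screw jar with a steel lid, 60 mm diameter, 75 mm high; bystander. Origin under its centre.
Things that resemble listed ones, but are neither listed nor needed, are in the scene too. Of the things that look like the part that bears pack_centre, the smaller one is meant.

How it is judged:
On the way, in this order (a step that is already met when the one before it is completed fails the run):
1. the charger's lever is pushed over to off while the pack is still latched in the bay (value of joint switch above 0.8 rad and x of pack_centre in the frame of charger between -0.01 and 0.01 m and y of pack_centre in the frame of charger between -0.01 and 0.01 m and z of pack_centre in the frame of charger between 0.0445 and 0.0565 m), for 0.1 s.
2. both side buttons are squeezed in with the pack still in the bay (x of pack_centre in the frame of charger between -0.01 and 0.01 m and y of pack_centre in the frame of charger between -0.01 and 0.01 m and z of pack_centre in the frame of charger between 0.0445 and 0.0565 m and value of joint each of button_l, button_r above 0.0045 m), for 0.05 s.
3. the pack is lifted clear of the charger (z of pack_centre in the frame of charger above 0.09 m), for 0.1 s.
4. the pack is seated flat in the tray and released (x of pack_centre in the frame of tray between -0.005 and 0.005 m and y of pack_centre in the frame of tray between -0.005 and 0.005 m and z of pack_centre in the frame of tray between 0.0435 and 0.0495 m and angle between pack_centre's own z axis and vertical below 0.06 rad and angle between the x axis of pack_centre and the x axis of tray, either way round below 0.15 rad and contact force between the fingers and pack below 0.1 N and linear speed of pack below 0.02 m/s), for 0.2 s.
5. the bit block is nested beside the nose, flat in the tray, and released (x of pack_centre in the frame of tray between -0.005 and 0.005 m and y of pack_centre in the frame of tray between -0.005 and 0.005 m and z of pack_centre in the frame of tray between 0.0435 and 0.0495 m and angle between each of pack_centre, bitblock_centre's own z axis and vertical below 0.06 rad and angle between the x axis of pack_centre and the x axis of tray, either way round below 0.15 rad and x of bitblock_centre in the frame of tray between 0.051 and 0.067 m and y of bitblock_centre in the frame of tray between -0.006 and 0.006 m and z of bitblock_centre in the frame of tray between 0.023 and 0.029 m and angle between the x axis of bitblock_centre and the x axis of tray, either way round below 0.2 rad and contact force between the fingers and bitblock below 0.1 N), for 0.2 s.
At the end, for the whole second after the job is handed in: Lever past 0.8 rad (off). Pack on the tray floor in the wide pocket (within 5 mm each way, 3 mm in height) and bit block on the floor beside its nose (51 to 67 mm along, 6 mm across, 3 mm in height), both upright within 0.06 rad, aligned within 0.15 and 0.2 rad, released and at rest (value of joint switch above 0.8 rad and x of pack_centre in the frame of tray between -0.005 and 0.005 m and y of pack_centre in the frame of tray between -0.005 and 0.005 m and z of pack_centre in the frame of tray between 0.0435 and 0.0495 m and angle between each of pack_centre, bitblock_centre's own z axis and vertical below 0.06 rad and angle between the x axis of pack_centre and the x axis of tray, either way round below 0.15 rad and x of bitblock_centre in the frame of tray between 0.051 and 0.067 m and y of bitblock_centre in the frame of tray between -0.006 and 0.006 m and z of bitblock_centre in the frame of tray between 0.023 and 0.029 m and angle between the x axis of bitblock_centre and the x axis of tray, either way round below 0.2 rad and linear speed of each of pack, bitblock below 0.02 m/s); the robot touches nothing.
It fails at once if the solder spool is moved more than 20 mm (distance of spool from where it was at the start of the episode above 0.02 m).
It fails at once if the screwdriver is moved more than 20 mm (distance of screwdriver from where it was at the start of the episode above 0.02 m).
It fails at once if the screw jar is moved more than 20 mm (distance of jar from where it was at the start of the episode above 0.02 m).
It also fails if it takes over 72 s, if anything falls off the work surface, if the arm or the gripper's body presses on something with over 40 N, if the wrist force passes 120 N, or if a joint passes its speed limit or range.

## Working session

There is one attempt and no reset: what is moved stays moved. The work goes in short steps, each a Python script; the robot and the scene stay as the last script left them, time stands still between calls to the robot, and variables do not carry over. Pictures are saved under pics/ and viewed, and the job is handed in when it is done.

```bash
mkdir -p pics
python3 - <<'E'
from bench import manip, snapshot, camera_info, ticket, telemetry
import cv2, numpy as np
print(telemetry.current_time_s())
for n in ["scene","top","wrist"]:
    p,d=snapshot(n); cv2.imwrite(f"pics/{n}0.png",p); np.save(f"pics/{n}0.npy",d)
    print(n,camera_info(n))
E
```

```text
0.0
scene {'camera_matrix': array([[469.32787725,   0.        , 323.77521985],
       [  0.        , 469.32787725, 199.32745697],
       [  0.        ,   0.        ,   1.        ]]), 'world_from_camera': array([[ 0.8129412 ,  0.41923018, -0.40419385,  1.01600774],
       [ 0.58225545, -0.57292023,  0.57683706, -0.60900525],
       [ 0.01025667, -0.70427868, -0.70984952,  0.79974735],
       [ 0.        ,  0.        ,  0.        ,  1.        ]])}
top {'camera_matrix': array([[388.42047081,   0.        , 320.87867229],
       [  0.        , 388.42047081, 203.41719813],
       [  0.        ,   0.        ,   1.        ]]), 'world_from_camera': array([[ 0.02803881, -0.99923335,  0.02732281,  0.56774102],
       [-0.99900324, -0.02706167,  0.03549928, -0.03584557],
       [-0.03473266, -0.02829093, -0.99899613,  0.87899884],
       [ 0.        ,  0.        ,  0.        ,  1.        ]])}
wrist {'camera_matrix': array([[280.30267497,   0.        , 320.88093599],
       [  0.        , 280.30267497, 198.50121085],
       [  0.        ,   0.        ,   1.        ]]), 'T_tool_cam': array([[ 5.78750073e-04, -9.62891875e-01, -2.69886831e-01,
         7.86944246e-02],
       [ 9.99999734e-01,  4.37391285e-04,  5.83909205e-04,
        -7.81675092e-04],
       [-4.44195282e-04, -2.69887097e-01,  9.62891872e-01,
        -1.78971301e-01],
       [ 0.00000000e+00,  0.00000000e+00,  0.00000000e+00,
         1.00000000e+00]])}
```

View pics/top0.png

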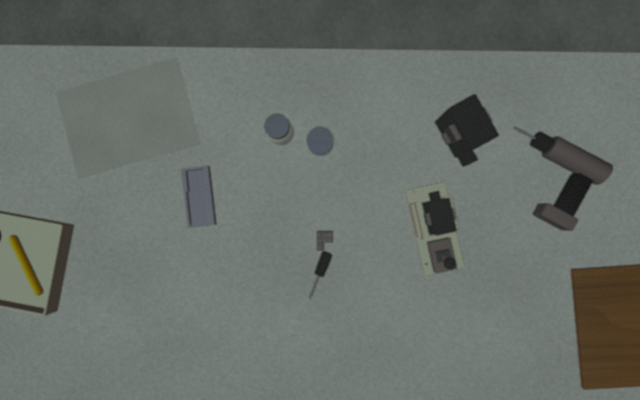

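View pics/scene0.png

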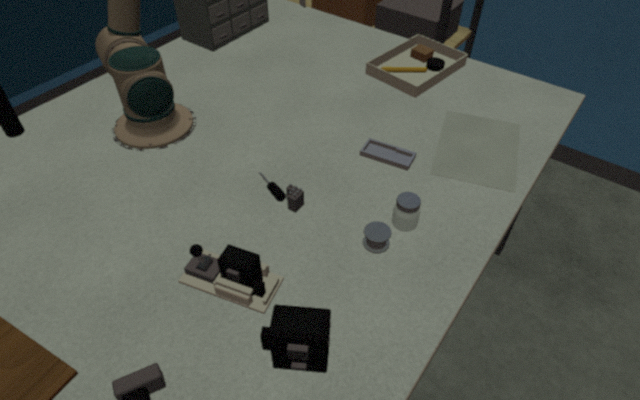

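View pics/wrist0.png

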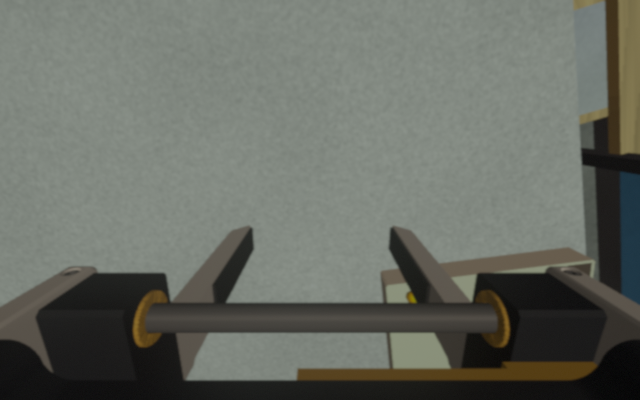

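The top view shows the charger with its pack around (438,228), with the nose up in the image and the lever ball at (450,263). The larger decoy pack is at (467,130). The tray is at (199,197), the bit block at (324,239), the screwdriver at (320,272), the jar at (278,128) and the spool at (320,140). I'll enlarge these areas.

```bash
cat > h.py <<'E'
from bench import manip, snapshot, camera_info, ticket, telemetry
import cv2, numpy as np
from scipy.spatial.transform import Rotation as R
def snap(n,tag):
    p=telemetry.current_position(); q=telemetry.current_tool_rot()
    img,d=snapshot(n); cv2.imwrite(f"pics/{tag}.png",img); np.save(f"pics/{tag}.npy",d)
    ci=camera_info(n); K=ci["camera_matrix"]
    if n=="wrist":
        T=np.eye(4);T[:3,:3]=R.from_quat(q).as_matrix();T[:3,3]=p;T=T@ci["T_tool_cam"]
    else: T=ci["world_from_camera"]
    np.savez(f"pics/{tag}.npz",K=K,T=T); return img,d,K,T
def load(tag):
    z=np.load(f"pics/{tag}.npz"); return cv2.imread(f"pics/{tag}.png"),np.load(f"pics/{tag}.npy"),z["K"],z["T"]
def ray(uv,z,K,T):
    uv=np.atleast_2d(uv).astype(float)
    r=np.c_[(uv-K[:2,2])/[K[0,0],K[1,1]],np.ones(len(uv))]@T[:3,:3].T
    return T[:3,3]+r*((z-T[2,3])/r[:,2])[:,None]
def cloud(d,K,T):
    v,u=np.mgrid[:d.shape[0],:d.shape[1]]
    P=np.stack([(u-K[0,2])/K[0,0]*d,(v-K[1,2])/K[1,1]*d,d],-1)
    return P@T[:3,:3].T+T[:3,3]
def down(yaw): # tool x axis at yaw in world, z down
    return R.from_matrix(np.c_[[np.cos(yaw),np.sin(yaw),0],[np.sin(yaw),-np.cos(yaw),0],[0,0,-1]]).as_quat()
def crop(tag,x0,y0,w,h,s,out):
    img=cv2.imread(f"pics/{tag}.png")
    cv2.imwrite(f"pics/{out}.png",cv2.convertScaleAbs(cv2.resize(img[y0:y0+h,x0:x0+w],None,fx=s,fy=s,interpolation=cv2.INTER_CUBIC),alpha=1.6))
E
python3 - <<'E'
from h import *
for n in ["scene","top"]:
    ci=camera_info(n); np.savez(f"pics/{n}0.npz",K=ci["camera_matrix"],T=ci["world_from_camera"])
crop("top0",395,170,80,110,5,"c1"); crop("top0",170,155,60,85,6,"c2")
img,d,K,T=load("top0")
C=cloud(d,K,T)
for nm,(u,v) in dict(charger=(438,228),packtop=(438,210),ball=(450,263),tray=(203,195),bb=(330,239),jar=(278,126),spool=(320,140),sd=(322,265),table=(250,300)).items(): print(nm,C[v,u].round(4))
print(R.from_quat(telemetry.current_tool_rot()).as_matrix().round(2))
E
```

```text
charger [ 0.5464 -0.2436  0.0936]
packtop [ 0.5824 -0.2431  0.0926]
ball [ 0.4755 -0.2736  0.0767]
tray [0.6036 0.2648 0.0037]
bb [ 0.5156 -0.028   0.0565]
jar [0.7496 0.0872 0.0733]
spool [ 7.284e-01 -3.000e-04  4.010e-02]
sd [ 0.4566 -0.0118  0.0276]
table [ 0.3686  0.1499 -0.0008]
[[-0.96  0.29 -0.  ]
 [ 0.29  0.96 -0.  ]
 [ 0.   -0.   -1.  ]]
```

View pics/c1.png

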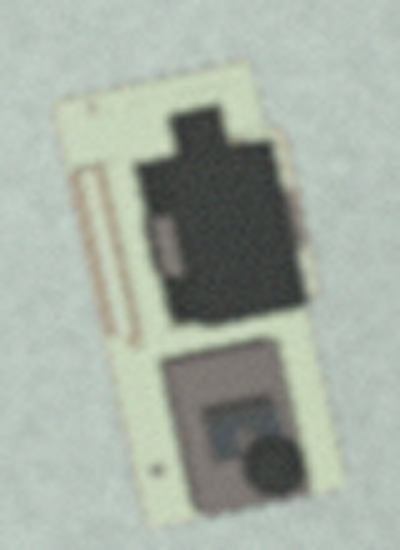

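View pics/c2.png

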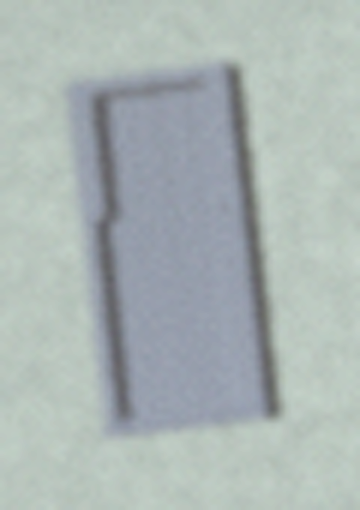

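```bash
python3 - <<'E'
from h import *
img,d,K,T=load("top0"); C=cloud(d,K,T)
def rect(m,z,nm):
    cs,_=cv2.findContours(m.astype(np.uint8),cv2.RETR_EXTERNAL,cv2.CHAIN_APPROX_NONE)
    c=max(cs,key=cv2.contourArea)[:,0]
    P=ray(c,z,K,T)[:,:2].astype(np.float32)
    (cx,cy),(w,h),a=cv2.minAreaRect(P); print(nm,"c",round(cx,4),round(cy,4),"wh",round(w,4),round(h,4),"ang",round(a,1))
z=C[...,2]
u=np.arange(640)[None]; v=np.arange(400)[:,None]
box=lambda a,b,c,e:(u>a)&(u<b)&(v>c)&(v<e)
hsv=cv2.cvtColor(img,cv2.COLOR_BGR2HSV)
print("plate hsv",hsv[190,415],hsv[265,425],"bench",hsv[300,400],"tray",hsv[195,203],"pack",hsv[205,435],'bb',hsv[240,330])
rect(box(395,480,170,285)&(z>0.004),0.008,"charger")
rect(box(395,480,170,285)&(z>0.085)&(z<.1),0.0935,"packtop")
rect(box(165,235,150,240)&((hsv[...,0]>105)),0.008,"tray")
rect(box(165,235,150,240)&(z>0.011),0.016,"trayrim")
rect(box(305,340,225,251)&(z>0.03),0.044,"bb")
for a in (0.17,0.17+np.pi):
    for p in ([.545,-.245,.25],[.4,-.27,.08],[.6,.265,.1]):
        print(a,p,manip.ik(p,down(a)))
E
python3 -c "
from h import *
crop('top0',295,215,55,90,6,'c3'); crop('scene0',170,160,150,150,4,'c4')"
```

```text
plate hsv [ 43  31 131] [ 44  27 121] bench [ 69  14 124] tray [107  33 107] pack [90 12 42] bb [102  15  83]
charger c 0.5444 -0.26 wh 0.1959 0.0995 ang 13.9
packtop c 0.57 -0.2495 wh 0.0697 0.0458 ang 13.5
tray c 0.6007 0.2748 wh 0.1331 0.0634 ang 9.0
trayrim c 0.6002 0.2731 wh 0.1348 0.0648 ang 8.7
bb c 0.5112 -0.0151 wh 0.0407 0.0344 ang 1.6
0.17 [0.545, -0.245, 0.25] [-5.38878618e-01  2.89858143e-01  1.37551424e+00 -4.44089210e-16
  1.47622027e+00  8.61917709e-01]
0.17 [0.4, -0.27, 0.08] [-7.38055229e-01  2.48075593e-01  1.88899285e+00 -4.44089210e-16
  1.00452421e+00  6.62741098e-01]
0.17 [0.6, 0.265, 0.1] [ 3.09897605e-01  4.64313189e-01  1.47893766e+00 -4.44089210e-16
  1.19834180e+00  1.71069393e+00]
3.311592653589793 [0.545, -0.245, 0.25] [-5.38878618e-01  2.89858143e-01  1.37551424e+00 -4.44089210e-16
  1.47622027e+00 -2.27967494e+00]
3.311592653589793 [0.4, -0.27, 0.08] [-7.38055229e-01  2.48075593e-01  1.88899285e+00 -4.44089210e-16
  1.00452421e+00 -2.47885156e+00]
3.311592653589793 [0.6, 0.265, 0.1] [ 3.09897605e-01  4.64313189e-01  1.47893766e+00 -4.44089210e-16
  1.19834180e+00 -1.43089872e+00]
```

View pics/c3.png

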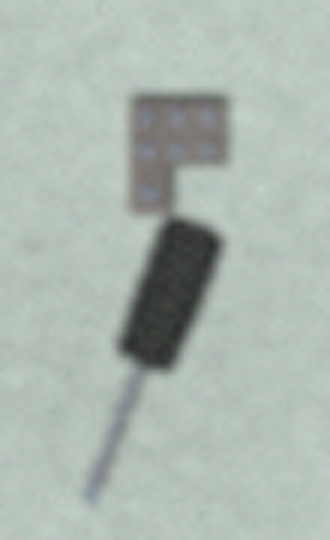

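View pics/c4.png

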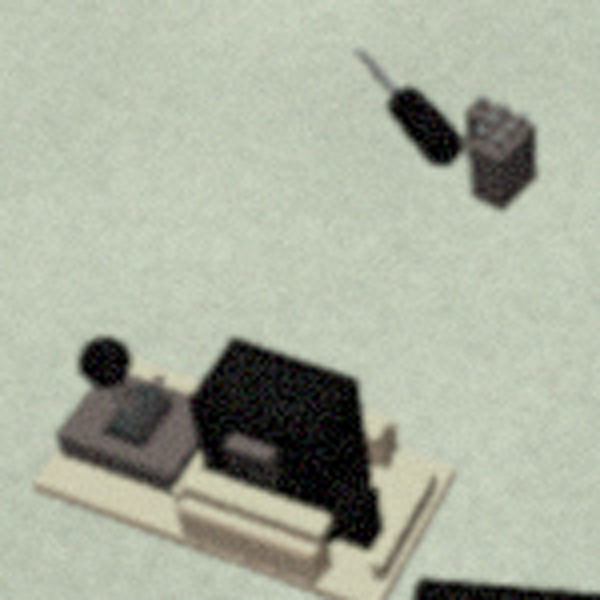

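Run:
```python
from h import *
a=0.24; e=np.array([np.cos(a),np.sin(a)])
xy=np.array([.570,-.2495])-0.07*e
t=telemetry.current_time_s()
manip.command_gripper(0.0)
manip.goto([*xy,0.20],down(a)); print(telemetry.current_time_s()-t, telemetry.current_position(), telemetry.current_force())
snap("wrist","w1")
```

```text
4.508299999999999 [ 0.50234444 -0.26541689  0.20004159] [-0.27221301 -0.18496173 -0.94435117]
```

View pics/w1.png

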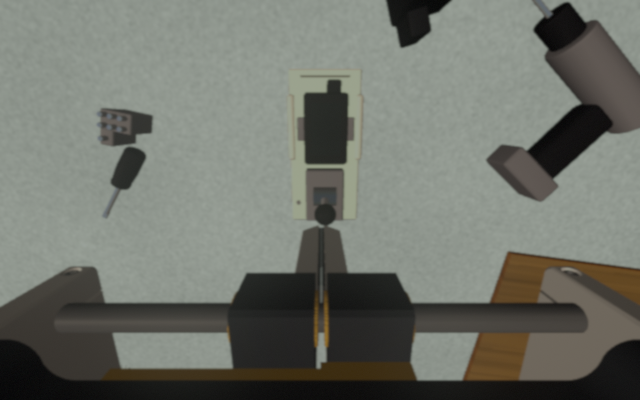

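The wrist view shows the charger upright at columns 288–363 and rows 69–220. The pack top is at (305–348, 93–163), its nose at the top, and the lever ball at (325,215).

Run:
```python
from h import *
img,d,K,T=load("w1"); C=cloud(d,K,T); z=C[...,2]
u=np.arange(640)[None]; v=np.arange(400)[:,None]
box=lambda a,b,c,e:(u>a)&(u<b)&(v>c)&(v<e)
def rect(m,zz,nm):
    cs,_=cv2.findContours(m.astype(np.uint8),cv2.RETR_EXTERNAL,cv2.CHAIN_APPROX_NONE)
    c=max(cs,key=cv2.contourArea)[:,0]
    P=ray(c,zz,K,T)[:,:2].astype(np.float32)
    (cx,cy),(w,h),a=cv2.minAreaRect(P); print(nm,"c",round(cx,4),round(cy,4),"wh",round(w,4),round(h,4),"ang",round(a,1)); return P
hsv=cv2.cvtColor(img,cv2.COLOR_BGR2HSV)
print(hsv[80,300],hsv[80,200],hsv[130,325])
print("z pack",np.median(z[110:150,315:340]),"plate",np.median(z[80:88,295:305]),"bench",np.median(z[60:200,200:260]))
rect(box(280,370,60,225)&(z>0.004)&(hsv[...,1]>20),0.008,"plate")
rect(box(280,370,60,225)&(z>0.085)&(z<.1),0.0935,"packtop")
rect(box(295,360,85,170)&(hsv[...,2]<60)&(z>0.07),0.0935,"packtop2")
b=C[208:222,318:332].reshape(-1,3); b=b[b[:,2]>.06]; print("ball top pts",b.mean(0),b[:,2].max())
rect(box(300,350,190,228)&(z>0.055)&(z<0.085),0.063,"ball")
rect(box(95,155,100,148)&(z>0.03),0.044,"bb")
crop("w1",280,60,90,170,3.5,"c5")
```

```text
[ 41  31 162] [ 57  15 154] [50 18 43]
z pack 0.09405158234398753 plate 0.0077240787924305054 bench -0.00024327933258275203
plate c 0.54 -0.2611 wh 0.2011 0.0958 ang 13.6
packtop c 0.5713 -0.2532 wh 0.0681 0.0434 ang 13.9
packtop2 c 0.572 -0.2539 wh 0.0671 0.0416 ang 13.8
ball top pts [ 0.47854703 -0.27608521  0.0758736 ] 0.07965066679914701
ball c 0.4742 -0.2773 wh 0.0264 0.025 ang 13.9
bb c 0.5128 -0.0199 wh 0.0434 0.0479 ang 3.9
```

View pics/c5.png

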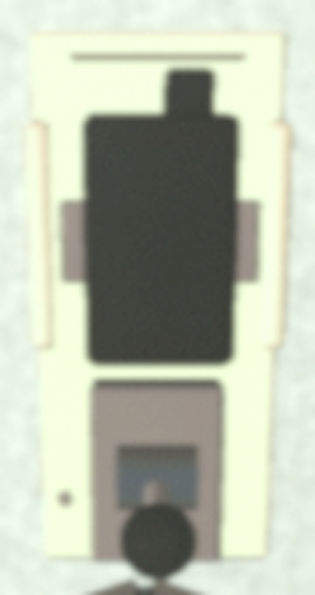

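Run:
```python
from h import *
a=0.2417; e=np.array([np.cos(a),np.sin(a)]); n=np.array([-e[1],e[0]])
pk=np.array([.5715,-.2530])
P=lambda x,y,z:[*(pk+x*e+y*n),z]
t=telemetry.current_time_s
print(t())
manip.goto(P(-.152,0,.10),down(a)); print(t())
manip.servo_line(P(-.152,0,.056),0.15); print(t())
r=manip.servo_line(P(-.083,0,.056),0.08,force_limit=12); print(t(),r)
p=telemetry.current_position(); print((p[:2]-pk)@e,(p[:2]-pk)@n,p[2],telemetry.current_force())
manip.servo_line(P(-.125,0,.056),0.2)
manip.servo_line(P(-.125,0,.22),0.3)
print(t())
snap("top","t1");snap("scene","s1")
crop("scene","",0,0,0) if 0 else None
crop("s1",170,230,120,90,5,"c6")
```

```text
4.7083
5.2917
5.7333
6.5333 True
-0.08803062469082232 0.0002736676875526393 0.055299493279179754 [-1.8844218  -1.153869    0.14095243]
7.5667
```

View pics/c6.png

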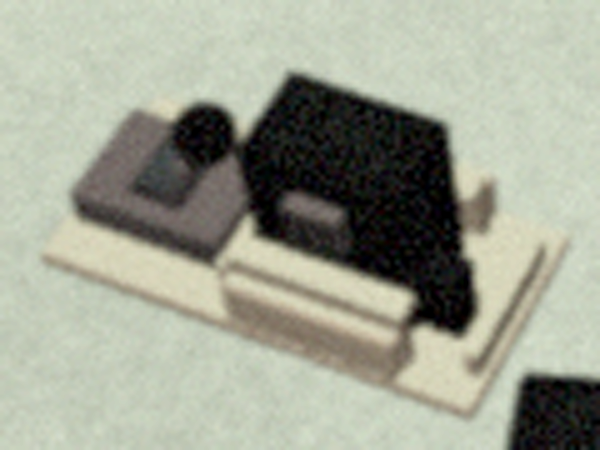

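Run:
```python
from h import *
a=0.2417; e=np.array([np.cos(a),np.sin(a)]); n=np.array([-e[1],e[0]])
pk=np.array([.5715,-.2530])
P=lambda x,y,z:[*(pk+x*e+y*n),z]
t=telemetry.current_time_s
img,d,K,T=load("s1"); C=cloud(d,K,T)[240:275,190:225].reshape(-1,3); C=C[(C[:,2]>.055)]
q=np.c_[(C[:,:2]-pk)@e,(C[:,:2]-pk)@n,C[:,2]]; q=q[(q[:,0]<-.04)&(abs(q[:,1])<.02)]; print("ball surf",np.median(q,0),q.min(0),q.max(0),len(q))
manip.command_gripper(.094)
manip.goto(P(0,0,.13),down(a))
r=manip.servo_line(P(0,0,.050),0.15,force_limit=15); print(r,t(),telemetry.current_position(),telemetry.current_force())
manip.command_gripper(0.0); print(t(),telemetry.current_gripper_width(),telemetry.current_force())
manip.sleep(.1)
r=manip.servo_line(P(0,0,.075),0.08,force_limit=25)
print(r,t(),telemetry.current_gripper_width(),telemetry.current_force())
snap("scene","s2"); crop("s2",150,200,160,120,5,"c7")
```

```text
ball surf [-0.06254984 -0.00613592  0.06977053] [-0.07745595 -0.01488757  0.0572295 ] [-0.05297778  0.00931138  0.0759378 ] 136
False 10.4667 [ 0.57194121 -0.25393436  0.05151002] [-1.283847   -0.33728429  0.81666548]
11.2917 0.044190668370686435 [-0.42390907 -0.04329231  3.01703281]
False 11.8583 0.0442161410371498 [ 0.05604943 -0.00451903 -2.63814341]
```

View pics/c7.png

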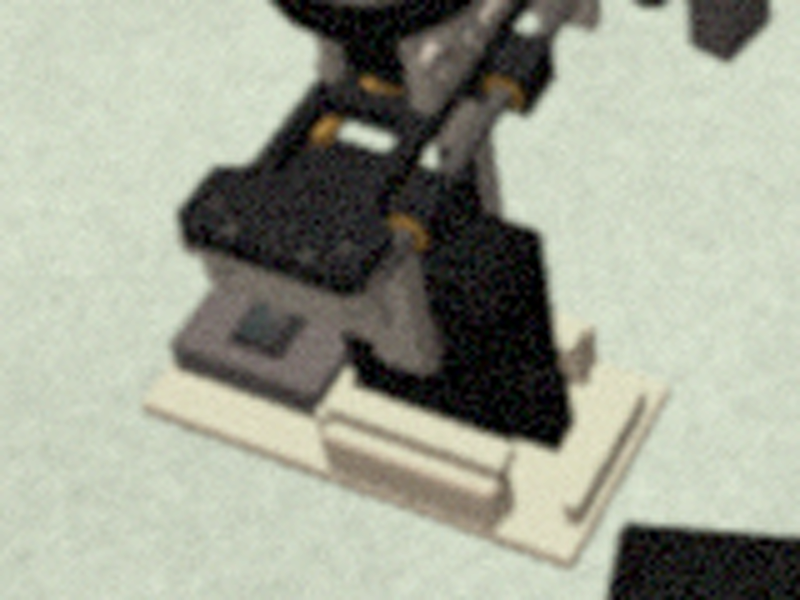

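Run:
```python
from h import *
a=0.2417
pk=np.array([.5715,-.2530])
t=telemetry.current_time_s
manip.servo_line([*pk,.19],0.2); print(t(),telemetry.current_gripper_width())
b=.155; e=np.array([np.cos(b),np.sin(b)])
tr=np.array([.577,.270])
manip.goto([*(tr-.12*e),.19],down(b)); manip.sleep(.2)
print(t(),telemetry.current_gripper_width(),telemetry.current_position(),telemetry.current_force())
snap("wrist","w2")
```

```text
12.6333 0.04372298270361791
14.7083 0.04395146861684966 [0.45897225 0.25084628 0.18991251] [-0.09633567  0.39860538 -3.29096788]
```

View pics/w2.png

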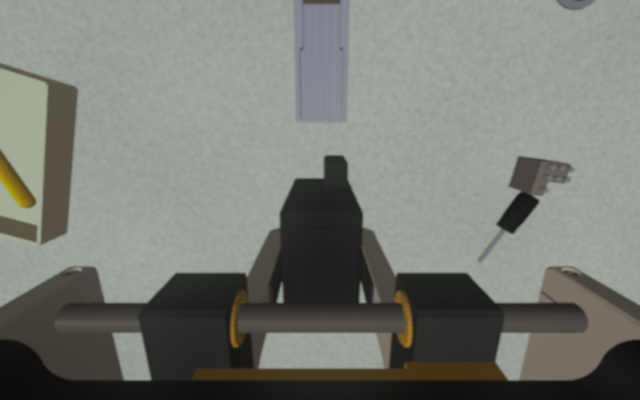

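The pack is held, with its nose at about (336,165). The tray is cut off at the top of the frame, so I'll move 50 mm forward.

Run:
```python
from h import *
b=.155; e=np.array([np.cos(b),np.sin(b)])
tr=np.array([.577,.270])
manip.servo_line([*(tr-.072*e),.19],0.2); manip.sleep(.2)
print(telemetry.current_time_s())
snap("wrist","w3"); crop("w3",270,20,110,190,3.1,"c8")
```

```text
15.35
```

View pics/w3.png

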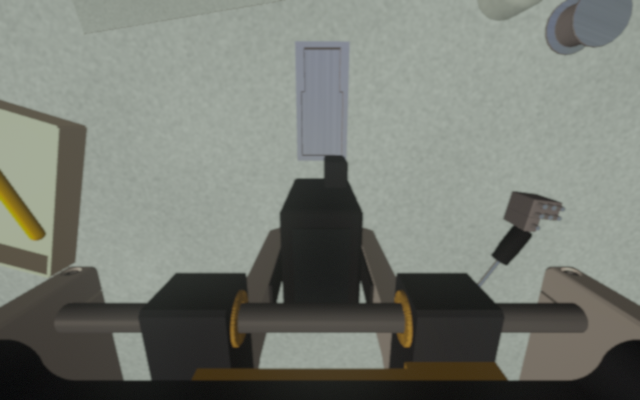

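View pics/c8.png

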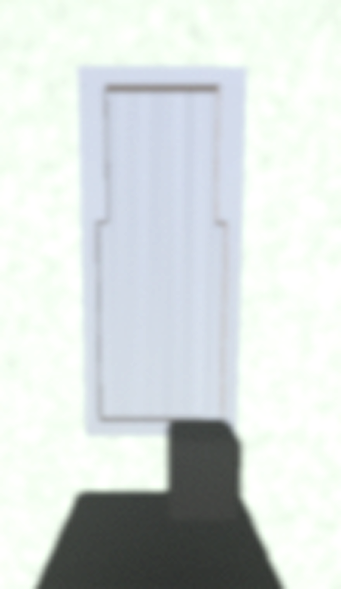

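```bash
cat > tr.py <<'E'
from h import *
img,d,K,T=load("w3"); hsv=cv2.cvtColor(img,cv2.COLOR_BGR2HSV)
print(hsv[100,320],hsv[60,400],T[:3,3])
m=((hsv[...,0]>95)&(hsv[...,0]<135)&(hsv[...,1]>18)).astype(np.uint8); m[:30]=0; m[175:]=0; m[:,:270]=0; m[:,375:]=0
m=cv2.morphologyEx(m,cv2.MORPH_OPEN,np.ones((3,3))); m=cv2.morphologyEx(m,cv2.MORPH_CLOSE,np.ones((5,5)))
c=max(cv2.findContours(m,cv2.RETR_EXTERNAL,cv2.CHAIN_APPROX_NONE)[0],key=cv2.contourArea)[:,0]
P=ray(c,.016,K,T)[:,:2].astype(np.float32)
# half-pixel growth handled by sizes
(cx,cy),wh,a=cv2.minAreaRect(P); print("tray",cx,cy,wh,a)
# line fits to the sides in tray frame
th=np.deg2rad(a if a<45 else a-90); e=np.array([np.cos(th),np.sin(th)]);n=np.array([-e[1],e[0]])
q=np.c_[(P-[cx,cy])@e,(P-[cx,cy])@n]
print("yaw",th)
for s in(1,-1):
    k=(s*q[:,1]>.026)&(abs(q[:,0])<.05); f=np.polyfit(q[k,0],q[k,1],1); print("side",s,f,k.sum())
    k=(s*q[:,0]>.062)&(abs(q[:,1])<.025); f=np.polyfit(q[k,1],q[k,0],1); print("end",s,f,k.sum())
p=np.array([cx,cy]); print("origin",p-.0235*e)
# pack in view: dark mask
g=img.max(2); k=(g<75).astype(np.uint8)
for r in (160,164,168,172,176,178,180,182,184,186,190): 
    cols=np.where(k[r,280:365])[0]+280; print(r,cols.min() if len(cols) else None, cols.max() if len(cols) else None)
for cc in (290,300,310,318,328,334,340,344): 
    rows=np.where(k[120:230,cc])[0]+120; print("col",cc,rows.min())
E
python3 tr.py
```

```text
[108  23 143] [ 60  12 167] [0.58217391 0.27017188 0.36882528]
tray 0.6036818623542786 0.27286604046821594 (0.1272396296262741, 0.059914957731962204) 8.25064754486084
yaw 0.1440009650794082
side 1 [0.02308185 0.02874706] 77
end 1 [-0.01166663  0.06327899] 44
side -1 [-0.00518785 -0.02925108] 65
end -1 [-0.00334233 -0.06317885] 5
origin [0.58042509 0.2694937 ]
160 325 344
164 325 346
168 325 346
172 325 346
176 325 346
178 324 346
180 296 346
182 295 347
184 294 348
186 293 349
190 291 351
col 290 191
col 300 179
col 310 179
col 318 179
col 328 156
col 334 156
col 340 156
col 344 159
```

Run:
```python
from h import *
img,d,K,T=load("w3")
Ti=np.linalg.inv(T)
p0=telemetry.current_position(); b=0.144
b=.15
e=np.array([np.cos(b),np.sin(b)]);n=np.array([-e[1],e[0]])
g=img.astype(float).mean(2)
# edge profiles
print("col 310 rows 36..56",g[36:56,308:314].mean(1).round(0)); print("rows 85..97 col303",g[84:98,300:305].round(0).T)
print("rows 148..166 col 308-316",g[148:166,308:318].mean(1).round(0)); sat=img.astype(int)[...,0]-img[...,1]; print(sat[148:166,308:318].mean(1).round(0)); print(sat[36:56,308:314].mean(1).round(0))
for r in (55,70,85,105,120,135,150):
    s=sat[r-3:r+4].mean(0); k=np.where(s[280:370]>2)[0]+280
    P=ray([[k.min()-.5,r],[k.max()+.5,r]],.016,K,T)[:,:2]; print(r,k.min(),k.max(),P.round(4).tolist(),np.linalg.norm(P[0]-P[1]).round(4))
for nm,uv,z in [("far rim",(322,41.6),.016),("near rim",(308,160),.016),("chan end top",(322,47.7),.016),("pocket end",(312,154.8),.016)]:
    print(nm,(ray(uv,z,K,T)[0,:2]@e).round(4))
R_=T[:3,:3]
print("pos tool",telemetry.current_position())
```

```text
col 310 rows 36..56 [156. 156. 155. 154. 151. 145. 140. 138. 138. 137. 129. 108.  93. 106.
 127. 136. 137. 137. 137. 137.]
rows 85..97 col303 [[140. 140. 139. 139. 139. 139. 136. 131. 128. 129. 128. 128. 128. 128.]
 [139. 139. 139. 139. 140. 138. 133. 123. 120. 123. 123. 122. 121. 122.]
 [139. 139. 139. 139. 139. 138. 131. 118. 119. 125. 126. 126. 126. 127.]
 [135. 135. 135. 135. 134. 134. 128. 118. 123. 131. 133. 134. 134. 134.]
 [128. 127. 127. 127. 127. 126. 124. 121. 128. 134. 136. 136. 136. 136.]]
rows 148..166 col 308-316 [139. 138. 138. 138. 138. 133. 120. 113. 127. 136. 138. 140. 147. 155.
 159. 160. 160. 159.]
[ 6.  6.  6.  6.  6.  5.  4.  3.  5.  5.  5.  4. -1. -6. -9. -8. -9. -9.]
[-8. -8. -8. -8. -5.  2.  8. 10. 10. 10.  8.  4.  0.  3.  8. 10. 10. 10.
 10. 10.]
55 296 348 [[0.6484, 0.31], [0.6578, 0.2501]] 0.0606
70 296 348 [[0.6327, 0.3079], [0.6423, 0.2472]] 0.0614
85 296 347 [[0.6167, 0.3058], [0.6261, 0.2455]] 0.061
105 297 347 [[0.5947, 0.3017], [0.6042, 0.2414]] 0.061
120 297 346 [[0.5776, 0.2994], [0.587, 0.2395]] 0.0606
135 298 346 [[0.5602, 0.2958], [0.5695, 0.2363]] 0.0602
150 298 345 [[0.5421, 0.2934], [0.5514, 0.2343]] 0.0598
far rim 0.7014
near rim 0.5675
chan end top 0.6951
pocket end 0.574
pos tool [0.50510381 0.25875449 0.19007681]
```

Run:
```python
from h import *
img,d,K,T=load("w3")
p=telemetry.current_position(); M=R.from_quat(telemetry.current_tool_rot()).as_matrix()
print(p)
for nm,uv,dz in [("nose front bot L",(324.3,156),-.0435),("nose front R",(346.8,158),-.0435),("body front bot",(305,178.7),-.0435),("bodyL",(295.3,180),-.0435),
  ("bodyL190",(290.6,190),0),("bodyR190",(351.4,190),0)]:
    P=ray(uv,p[2]+dz,K,T)[0]; print(nm,(M.T@(P-p)).round(4))
img2=cv2.convertScaleAbs(img[150:310,260:380],alpha=3); cv2.imwrite("pics/c9.png",cv2.resize(img2,None,fx=4.5,fy=3.7))
```

```text
[0.50510381 0.25875449 0.19007681]
nose front bot L [0.0506 0.0033 0.0435]
nose front R [0.049  0.0211 0.0435]
body front bot [ 0.0323 -0.0122  0.0435]
bodyL [ 0.0312 -0.02    0.0435]
bodyL190 [ 0.0337 -0.0192 -0.    ]
bodyR190 [ 0.0337  0.0207 -0.    ]
```

View pics/c9.png

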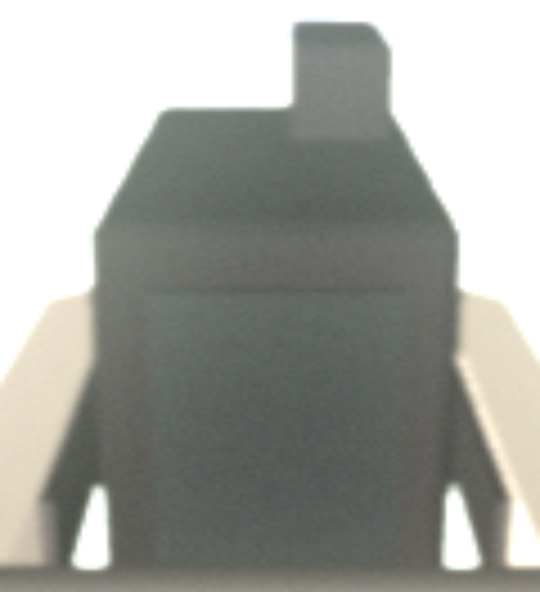

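Run:
```python
from h import *
img,d,K,T=load("w3")
p=telemetry.current_position(); M=R.from_quat(telemetry.current_tool_rot()).as_matrix()
g=img.astype(float).mean(2)
print(g[174:230,310:322].mean(1).round(0))
C=cloud(d,K,T)
for r in (185,195,205,209,211,213,215,220,226,235,250,262):
    print(r,((C[r,312:320]-p)@M).mean(0).round(4))
for r in (210.8,211.5): print(((ray((320,r),p[2]+.042,K,T)[0]-p)@M).round(4))
```

```text
[158. 157. 155. 142. 103.  58.  40.  39.  38.  38.  38.  38.  37.  37.
  37.  36.  36.  37.  36.  36.  36.  35.  35.  35.  35.  34.  34.  34.
  34.  33.  33.  33.  33.  32.  33.  33.  34.  35.  35.  35.  36.  36.
  36.  36.  36.  35.  35.  35.  35.  34.  34.  34.  33.  32.  31.  33.]
185 [ 0.0339 -0.0031  0.0137]
195 [ 0.0338 -0.0026 -0.0135]
205 [ 0.034  -0.0022 -0.035 ]
209 [ 0.0334 -0.0021 -0.0401]
211 [ 0.0328 -0.0021 -0.0415]
213 [ 0.0317 -0.0021 -0.0415]
215 [ 0.0308 -0.0021 -0.0422]
220 [ 0.0281 -0.0021 -0.0423]
226 [ 0.0248 -0.0021 -0.0421]
235 [ 0.0201 -0.0022 -0.043 ]
250 [ 0.0118 -0.0022 -0.0436]
262 [ 0.0047 -0.0022 -0.0435]
[ 0.0331  0.0002 -0.042 ]
[ 0.0327  0.0002 -0.042 ]
```

Run:
```python
from h import *
t=telemetry.current_time_s
manip.goto([.5783,.2698,.09],down(.151))
manip.servo_line([.5783,.2698,.066],0.1); manip.sleep(.1)
print(t(),telemetry.current_position(),telemetry.current_force())
r=manip.servo_line([.5783,.2698,.0465],0.04,force_limit=10)
print(r,t(),telemetry.current_position(),telemetry.current_force(),telemetry.current_ft_torque())
snap("scene","s3"); crop("s3",340,110,110,80,6,"c10")
```

```text
16.4583 [0.5787937  0.27015009 0.06757387] [ 0.39070873  0.18716073 -3.28161652]
True 16.9583 [0.57779472 0.26962772 0.04621118] [-0.13216263 -0.74406411  3.10308145] [0.01097972 0.08803351 0.00138086]
```

View pics/c10.png

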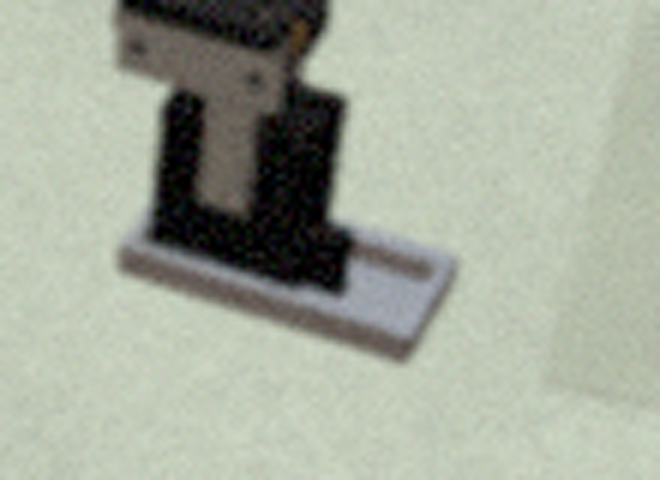

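The pack stopped at floor height, seated in the pocket. I'll release it, rise and check.

Run:
```python
from h import *
t=telemetry.current_time_s
manip.command_gripper(.08); 
p=telemetry.current_position()
manip.servo_line([p[0],p[1],.13],0.15)
manip.servo_line([.505,.2585,.19],0.25); manip.sleep(.1)
print(t())
snap("wrist","w4"); crop("w4",270,20,110,190,3.1,"c11")
snap("top","t4")
# over to the bit block, yaw 0.03
manip.command_gripper(.055) if 0 else None
manip.goto([.45,-.018,.16],down(.03)); manip.sleep(.1)
snap("wrist","w5"); crop("w5",240,50,180,140,4.4,"c12"); print(t())
```

```text
19.0833
20.425
```

View pics/c11.png

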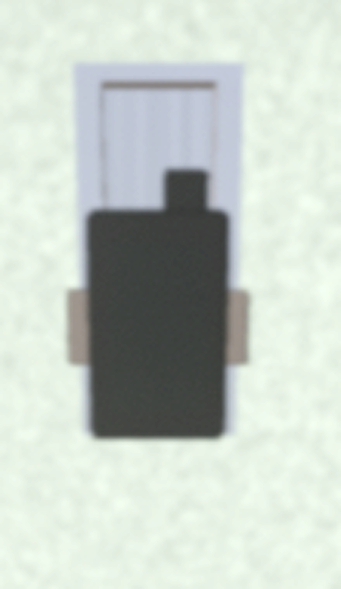

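View pics/w5.png

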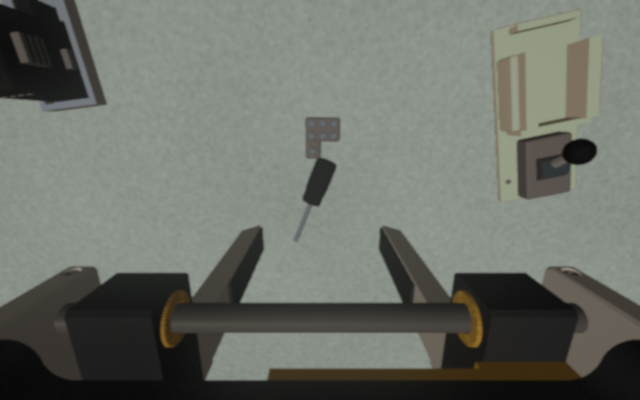

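View pics/c12.png

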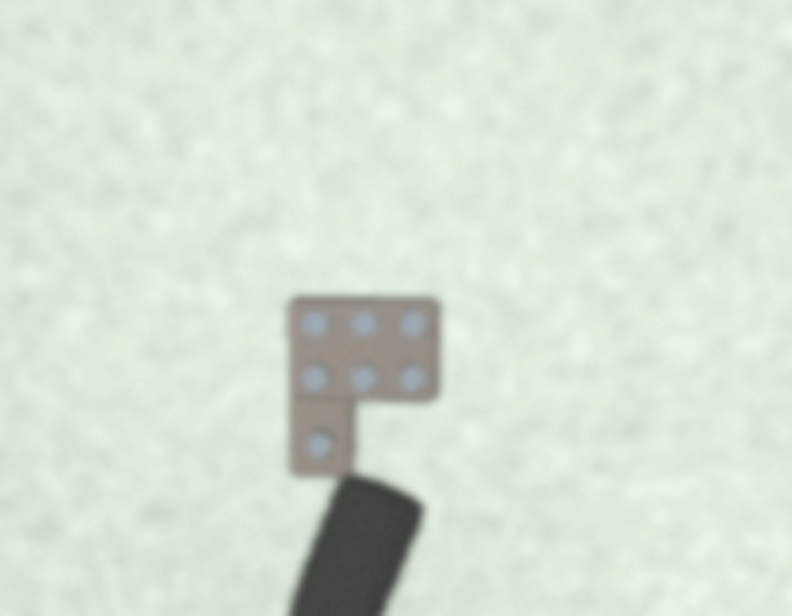

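Run:
```python
from h import *
img,d,K,T=load("w4"); C=cloud(d,K,T); z=C[...,2]
m=np.zeros(z.shape,np.uint8); m[70:175,285:360]=((z[70:175,285:360]>.080)&(z[70:175,285:360]<.1)); 
c=max(cv2.findContours(m,0,cv2.CHAIN_APPROX_NONE)[0],key=cv2.contourArea)[:,0]
P=ray(c,.089,K,T)[:,:2].astype(np.float32); print("packtop",cv2.minAreaRect(P)); 
k=(m>0)&(cv2.erode(m,np.ones((5,5)))>0); A=np.c_[C[k][:,:2],np.ones(k.sum())]; f=np.linalg.lstsq(A,C[k][:,2],rcond=None)[0]; print("tilt",f[:2],"z",np.median(C[k][:,2]))
print("bench z", np.median(z[60:160,380:450]))
img,d,K,T=load("w5"); C=cloud(d,K,T); z=C[...,2]
hsv=cv2.cvtColor(img,cv2.COLOR_BGR2HSV)
m=np.zeros(z.shape,np.uint8); m[105:159,295:350]=(z[105:159,295:350]>.035)
c=max(cv2.findContours(m,0,cv2.CHAIN_APPROX_NONE)[0],key=cv2.contourArea)[:,0]
P=ray(c,.044,K,T)[:,:2].astype(np.float32); print("bb",cv2.minAreaRect(P))
# sides via crop pixels
g=lambda x,y:(240+x/4.4-.4,50+y/4.4-.4)
for nm,uv in dict(TL=(289,296),TR=(440,296),BR=(440,402),BL=(289,476),armBR=(354,476)).items(): print(nm,ray(g(*uv),.044,K,T)[0,:2].round(4))
```

```text
packtop ((0.577292263507843, 0.26938021183013916), (0.06863260269165039, 0.04345294460654259), 8.644554138183594)
tilt [-0.00027299 -0.0011092 ] z 0.08949862339335668
bench z -0.0002586963343417237
bb ((0.5113939642906189, -0.01676994189620018), (0.041375961154699326, 0.03535832092165947), 1.8392276763916016)
TL [0.5317 0.0007]
TR [ 0.5328 -0.034 ]
BR [ 0.5089 -0.0352]
BL [ 0.4904 -0.    ]
armBR [ 0.4909 -0.0155]
```

Run:
```python
from h import *
t=telemetry.current_time_s
b=.032; e=np.array([np.cos(b),np.sin(b)]); n=np.array([-e[1],e[0]])
g=np.array([.5114,-.0168])+.005*e+.001*n
manip.command_gripper(.06)
manip.goto([*g,.10],down(b))
r=manip.servo_line([*g,.016],.12,force_limit=8); print(r,t(),telemetry.current_position())
manip.command_gripper(0); print(t(),telemetry.current_gripper_width(),telemetry.current_position())
p=telemetry.current_position()
manip.servo_line([p[0],p[1],.17],.2); print(t(),telemetry.current_gripper_width())
b=.151; e=np.array([np.cos(b),np.sin(b)])
manip.goto([.507,.2585,.19],down(b)); manip.sleep(.2)
print(t(),telemetry.current_position())
snap("wrist","w6")
snap("top","t6"); crop("t6",285,215,80,90,6,"c13")
```

```text
False 22.25 [ 0.5169783  -0.01576999  0.01694593]
22.75 0.03593482341283622 [ 0.51665855 -0.01573965  0.01639496]
23.6667 0.03579953300885252
24.9333 [0.50740684 0.25710073 0.18990492]
```

View pics/w6.png

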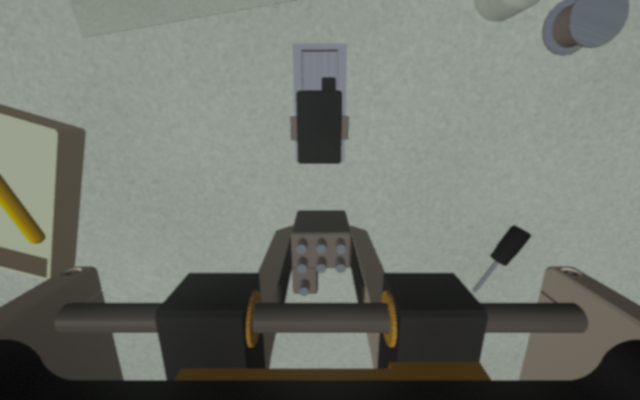

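View pics/c13.png

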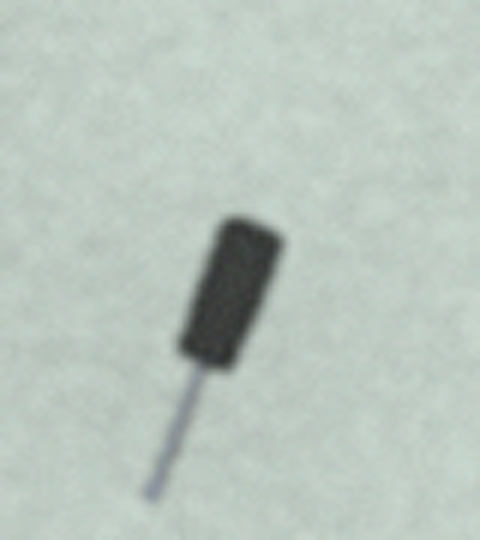

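Run:
```python
from h import *
img,d,K,T=load("w6"); p=telemetry.current_position(); M=R.from_quat(telemetry.current_tool_rot()).as_matrix()
C=cloud(d,K,T)
for r in (213,217,221,225,229,233,237,242): print(r,((np.median(C[r,312:330],0)-p)@M).round(4))
g=img.astype(float).mean(2); 
for r in (222,226,236): print(r,g[r,284:300].round(0),g[r,342:358].round(0))
b=.151;e=np.array([np.cos(b),np.sin(b)]);n=np.array([-e[1],e[0]])
print("far rim prof",g[38:56,312:320].mean(1).round(0))
sat=img.astype(int)[...,0]-img[...,1]
for r in (55,65,75):
    s=sat[r-2:r+3].mean(0); k=np.where(s[280:370]>2)[0]+280
    P=ray([[k.min()-.5,r],[k.max()+.5,r]],.016,K,T)[:,:2]; print(r,k.min(),k.max(),(P@n).round(4))
```

```text
213 [0.0152 0.0007 0.0077]
217 [ 0.0153  0.0007 -0.0008]
221 [ 0.0153  0.0007 -0.0087]
225 [ 0.0153  0.0007 -0.0159]
229 [ 0.0153  0.0008 -0.0224]
233 [ 0.0145  0.0008 -0.0266]
237 [ 0.0122  0.0008 -0.0272]
242 [ 0.0112  0.0006 -0.032 ]
222 [147. 147. 148. 148. 147. 147. 148. 149. 146. 133. 104.  74.  55.  51.
  51.  50.] [ 50.  50.  50.  50.  55.  76. 109. 133. 144. 147. 148. 148. 147. 146.
 145. 145.]
226 [143. 139. 135. 128. 117. 107.  97.  91.  86.  76.  62.  54.  51.  50.
  50.  51.] [ 49.  50.  50.  49.  50.  52.  61.  76.  86.  92.  98. 107. 116. 125.
 131. 137.]
236 [70. 69. 70. 70. 69. 68. 71. 82. 90. 91. 92. 92. 92. 91. 91. 91.] [90. 91. 91. 91. 91. 91. 89. 83. 73. 68. 71. 73. 70. 69. 69. 68.]
far rim prof [145. 145. 145. 144. 142. 137. 132. 130. 129. 128. 122. 105.  86.  94.
 116. 126. 127. 127.]
55 293 346 [0.2094 0.1477]
65 293 345 [0.2097 0.1486]
75 294 345 [0.2089 0.1483]
```

Run:
```python
from h import *
t=telemetry.current_time_s
b=.151;e=np.array([np.cos(b),np.sin(b)]);n=np.array([-e[1],e[0]])
g=.6777*e+.1792*n; print(g)
manip.servo_line([*g,.15],.2)
manip.servo_line([*g,.045],.15); manip.sleep(.3)
p=telemetry.current_position(); err=p[:2]-g; print(t(),p,err, R.from_quat(telemetry.current_tool_rot()).as_matrix()[:2,0])
c=g-err
manip.servo_line([*c,.038],.05); manip.sleep(.2); p=telemetry.current_position(); print(p[:2]-g,p[2],telemetry.current_force())
r=manip.servo_line([*c,.0195],.04,force_limit=6)
print(r,t(),telemetry.current_position(),telemetry.current_force(),telemetry.current_ft_torque())
snap("scene","s7"); crop("s7",340,110,110,80,6,"c14")
```

```text
[0.64303206 0.27910517]
27.05 [0.64346513 0.27927879 0.04591374] [0.00043307 0.00017361] [0.98861225 0.15047803]
[-0.00035834 -0.00015092] 0.03797388131501349 [-0.26112834  0.23660062 -0.81333928]
True 27.9917 [0.64226488 0.27884095 0.02025132] [ 0.66741525 -0.84750752  3.82663429] [-0.0082706   0.16401965 -0.02495954]
```

View pics/c14.png

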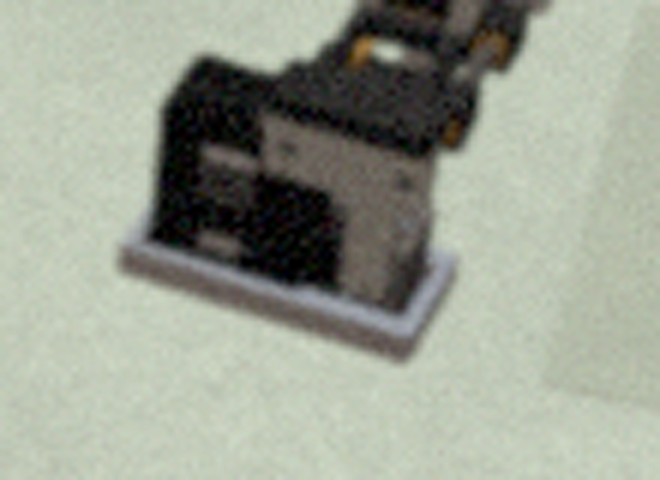

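Run:
```python
from h import *
t=telemetry.current_time_s
manip.command_gripper(.06); p=telemetry.current_position()
manip.servo_line([p[0],p[1],.16],.15)
manip.servo_line([.505,.2585,.20],.2); manip.sleep(.2)
snap("wrist","w8"); crop("w8",270,20,110,170,3.4,"c15"); snap("scene","s8"); crop("s8",340,110,110,80,6,"c16"); snap("top","t8")
print(t())
img,d,K,T=load("w8"); C=cloud(d,K,T); z=C[...,2]
Bx=(slice(30,190),slice(280,365))
u0=np.array([280,30])
def rect(lo,hi,zz,nm):
    m=((z[Bx]>lo)&(z[Bx]<hi)).astype(np.uint8); m=cv2.morphologyEx(m,cv2.MORPH_OPEN,np.ones((3,3)))
    c=max(cv2.findContours(m,0,cv2.CHAIN_APPROX_NONE)[0],key=cv2.contourArea)[:,0]+u0
    print(nm,cv2.minAreaRect(ray(c,zz,K,T)[:,:2].astype(np.float32)))
    k=cv2.erode(m,np.ones((3,3)))>0; q=C[Bx][k]; A=np.c_[q[:,:2],np.ones(len(q))]; print(" z",np.median(q[:,2]),np.linalg.lstsq(A,q[:,2],rcond=None)[0][:2])
rect(.08,.1,.089,"pack"); rect(.044,.053,.048,"block")
for tag in("t8",):
    a=cv2.imread("pics/top0.png").astype(int);b=cv2.imread("pics/t8.png").astype(int)
    D=abs(a-b).max(2); 
    for nm,s in dict(jar=(slice(108,150),slice(258,298)),spool=(slice(120,160),slice(300,340)),sd=(slice(252,300),slice(300,340))).items(): print(nm,(D[s]>40).sum())
```

```text
30.925
pack ((0.577383279800415, 0.2694246172904968), (0.06852235645055771, 0.04348374530673027), 8.648728370666504)
 z 0.08939744987458847 [-0.0032757  -0.00040217]
block ((0.6365478038787842, 0.2779678404331207), (0.04088689759373665, 0.03525980934500694), 9.558027267456055)
 z 0.0478411801001582 [-0.00414585  0.00191299]
jar 0
spool 0
sd 0
```

View pics/c15.png

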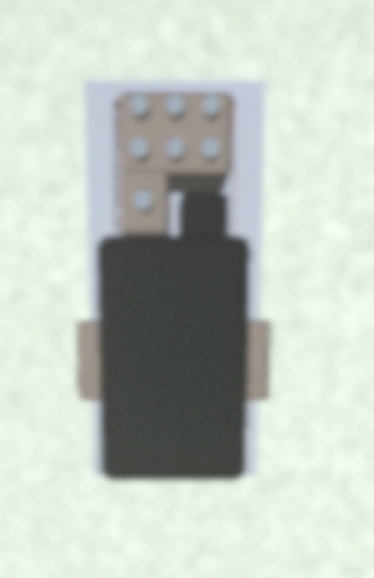

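View pics/s8.png

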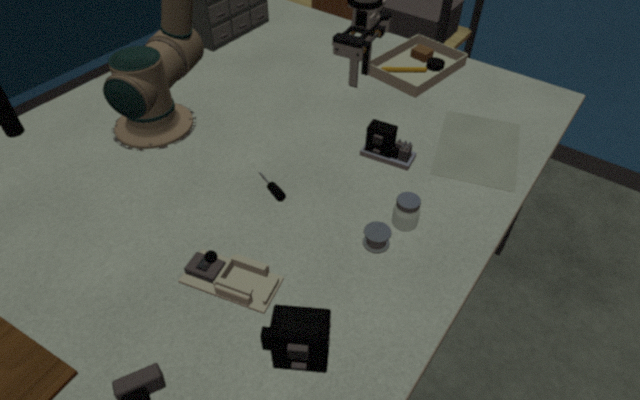

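The block measures 60.1 mm along the tray and 0.5 mm across. Its top is at 47.8 mm (48 expected), and the pack top is at 89.4 mm (89 expected). The lever is off and the bystanders show no change, so I'm handing in.

Run:
```python
from h import *
ticket.close_job(); print(telemetry.current_time_s())
```

```text
the job is handed in; nothing more can be done
the job is handed in; nothing more can be done
```

The job is done and handed in at about 31 s on the robot's clock, well under the 72 s limit; no verdict is reported.

**What I did:** I pushed the lever over until it hit its stop. I squeezed both buttons (44 mm opening), lifted the pack out, seated it in the tray and let it go. After that I nested the bit block beside the nose and released it.

**Last checks from the cameras:**

| Item | Measured | Expected |
|---|---|---|
| Pack position | about 1 mm off the tray origin | within 5 mm |
| Pack top height | 89.4 mm | 89 mm |
| Pack tilt | under 0.01 rad | under 0.06 rad |
| Bit block along the tray | 60.1 mm | 51–67 mm |
| Bit block across the tray | 0.5 mm | within 6 mm |
| Bit block yaw to the tray | about 0.02 rad | under 0.2 rad |
| Bit block top height | 47.8 mm | 48 mm |

- **Lever:** I estimated its angle at about 0.97 rad from where the finger stopped, against the 0.8 needed. The ball still sat on the battery side in the last scene picture.
- **Bystanders:** comparing the first and last top views showed no change at the screwdriver, spool or jar.
- **Disagreements:** the top and wrist cameras differed by up to 4 mm on the pack's position in the charger. Sideways offsets from the wrist camera varied by about 1.5 mm. I split that difference when placing the block, and both parts went in without catching.

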